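# Lower the hold-down weight of a ratchet hoist onto a cap

### The job

The hoist's hold-down weight is held up by its ratchet. Throw the pawl lever over to its release side, wind the crank a little further up so that the pawl springs clear, then let the crank turn back slowly under the load (a good four seconds, never letting it run), keeping hold of it until you feel that the foot of the weight has come to bear on the plastic cap in the nest. Let go then: the cap must carry the bare weight but must not be pressed; leave the lever thrown and everything else alone.

Things in the scene. Friction and masses are not known exactly. Their poses are not given: they have to be found in the camera images.
- hoist: Bench hoist, fixed: grey base plate 240 x 220 x 12 mm with a dark steel mast 50 x 30 mm, 235 mm tall. Origin under the mast on the table; z up. The shaft runs along the hoist's y axis, 135 mm above the table. The crank is on its -y side, the weight, nest and cap on its +y side; yaw 0 has x pointing away from the robot.
- crank_axis (a point): Point on the shaft's centre line (hoist frame 0, -115, 135 mm), in the plane in which the middle of the crank's handle travels. The handle moves on a circle of 90 mm radius about it, in the hoist's x-z plane, keeping above the level of the shaft or near it.
- handle: The crank's black handle sleeve, origin at its centre: a round bar 22 mm in diameter and 85 mm long, lying along the hoist's y axis (28 mm end flange on its -y end), free to spin on its pin, so that a hand holding it from above need not turn. The steel crank arm is 58 mm from this point on the +y side.
- crank (a joint): Crank angle, rad; grows as the weight is wound up, the handle passing over the top towards the hoist's -x and down. At value q the handle leans 1.0 + q from vertical towards -x. Turning back takes it over the top to +x. It starts near 0, resting on a ratchet tooth (teeth 0.39 rad apart); stop at 0.6. The landing lies at -0.9 to -2.0. The weight moves 40 mm per rad.
- lever (a joint): Throw of the pawl lever, rad: 0 to 0.1 engaged, at 0 leaning 0.35 rad towards the hoist's -x; stop at 0.75, thrown, leaning 0.4 rad towards +x. It stays where it is left, from friction; about 2 to 4 N at its knob move it towards +x. Throwing it only winds up the pawl's spring: under load the tooth keeps hold of the pawl.
- lever_tip (a point): Centre of the black knob, 20 mm in diameter, on top of the pawl lever (10 mm rod, 77 mm from its pivot). The pivot lies at hoist frame 65, -26, 195 mm; the lever swings in the hoist's x-z plane. There is room on either side of the knob, the mast's top being 32 mm lower than the knob.
- pawl (a joint): Angle of the steel pawl against its lever, rad: about 0 while the lever is engaged; about minus the lever's throw (-0.65 or so) while the lever is thrown and the tooth still holds the pawl; jumps up to about -0.3 when the pawl springs clear. To clear it the crank must be wound up by some 0.05 to 0.2 rad from where it rests.
- head: The hold-down weight: dark steel cylinder, 72 mm in diameter, 40 mm tall, about 1.2 kg, on a toothed rack. Origin at the centre of its underside. Below it a rubber foot (40 mm across, springy, 5.5 N per mm) on a screw-set stem reaches 10 to 30 mm down, differing each time. It pulls the handle back with 4 to 8 N, less a drag of 1.3 N per rad/s; let go of with the pawl clear it runs away.
- cap: Grey plastic cap, 52 mm in diameter and 35 mm tall, standing loose in the rimmed nest under the weight's foot. Origin at the centre of its underside. More than 27 N on it crushes it. The nest's height differs each time.
- spare_cap: Another such cap standing on the hoist's base plate on the robot's side of the mast; to be left alone.
- spanner: Steel spanner lying on the table; to be left alone.
- bush: Flanged steel bush 44 mm in diameter, 45 mm tall, on the table; to be left alone.
- gauge_block: Steel block 50 x 30 x 20 mm; to be left alone.
- driver: Screwdriver; to be left alone.
- grease_jar: Jar 60 mm in diameter, 70 mm tall; to be left alone.
Things that resemble listed ones, but are neither listed nor needed, are in the scene too. Leave any orange or turquoise look-alike of the cap alone.

How it is judged (in metres and radians):
On the way, in this order (a step that is already met when the one before it is completed fails the run):
1. the lever is thrown while the tooth still holds the pawl (value of joint lever above 0.55 rad and value of joint pawl below -0.45 rad), for 0.2 s.
2. the pawl is clear of the wheel with the weight still up (value of joint lever above 0.55 rad and value of joint pawl above -0.4 rad and value of joint crank above -0.3 rad), for 0.2 s.
3. the foot bears on the cap while the fingers still hold the crank's handle (contact force between head and cap above 4 N and contact force between the fingers and handle above 1 N), for 0.1 s.
At the end, for the whole second after the job is handed in: the weight's foot rests on the cap with at least 6 N, at rest (under 10 mm/s); the lever is thrown by more than 0.55 rad with the pawl clear (pawl joint above -0.4); the cap is within 6 mm of where it stood (contact force between head and cap above 6 N and value of joint lever above 0.55 rad and value of joint pawl above -0.4 rad and linear speed of head below 0.01 m/s and distance of cap from where it was at the start of the episode below 0.006 m); the robot touches nothing.
It fails at once if the crank runs back faster than 1.5 rad/s (velocity of joint crank below -1.5 rad/s).
It fails at once if the cap is pressed with more than 27 N (contact force between head and cap above 27 N).
It fails at once if a bystander is moved by more than 30 mm (distance of any of spare_cap, spanner, bush, gauge_block, driver, grease_jar from where it was at the start of the episode above 0.03 m).
It also fails if it takes over 72 s, if anything falls off the work surface, if the arm or the gripper's body presses on something with over 40 N, if the wrist force passes 120 N, or if a joint passes its speed limit or range.

### The arm

A 6-joint arm with a two-finger parallel gripper is mounted at the origin on the work surface. World frame = base frame: x ahead of the robot, y to its left, z up, the work surface at z = 0. Lengths are in mm, angles in rad, forces in N, time in s.
With the tool pointing down it reaches from about 250 to 800 mm from the base axis. Payload 3.9 kg.
Tool frame: the origin (TCP) lies between the finger pads; the fingertips stand 22 mm ahead of it and the grasp point (between the pads) lies 3 mm ahead of it; z points along the fingers, y is the direction in which the jaws open and shut (so a half turn about z gives the same grasp; the last joint's range is limited). The gripper opens to 85 mm and grips with 20 to 120 N. Pads are 22 mm wide; open, the fingers measure 114 mm over their backs; the gripper's body (76 mm by 85 mm) begins 54 mm behind the grasp point. The pads swing forward as they close: fully open they stand 13 mm farther back than shut.
Start: joints at [1.342, 0.26, -0.138, 1.173, 0, 1.571], TCP at [119.071, 511.31, 253.304] pointing down, gripper open.
Joint ranges: [-2.78, 2.78], [-0.83, 1.72], [-1.28, 1.37], [-1.9, 2.12], [-1.57, 1.48], [-3.14, 3.14]. Speed limits (rad/s): [2.57, 2.57, 3.14, 3.14, 3.14, 3.14].

### API

Orientations are given as a unit quaternion [w, x, y, z].
In Python, from station import * gives the robot as it stands.
- The arm moves only by the tool servo_tool, never from a script. Its argument "deltas" is one flat list of numbers, 7 for each row, row after row: the shift along the world's x, y, z in mm, then the turn, a rotation vector about the world's x, y, z in rad, then the opening, from 0 (shut) to 1 (fully open). A call has 1 to 20 rows; each row shifts and turns the commanded pose from where the row before left it; what a row does not reach is not made up. A row lasts 1/8 s, in which the tool goes at most 62.5 mm and 10.7 degrees, less where a joint would pass 70% of its speed; a pose out of reach is approached as far as the arm can. A call is refused whole if a number of a shift passes 62.5 or a number of a turn 0.188, either way. A call with a gripper value outside its range is refused whole. The fingers move at their own pace and stop on an object; "grip_force" is the grip in N (left out, the last holds). Time passes only in rows, so rows that do not move let the fingers close. It gives the time, the measured TCP pose, the force and the opening at its end, in the units of the state.
- state(): the state, without advancing time (a new reading comes with each control period).
- snapshot(name): name is "scene" or "top" or "wrist"; returns (picture, depth): 384x512x3 uint8, red, green, blue; 384x512 float32, mm along the optical axis (not along the pixel's ray), 0 where there is no reading.
- camera_info(name): a dict with "intrinsics" (3x3 intrinsics, pixels), "rvec" (rotation vector, rad) and "tvec" (3), from world to camera coordinates, as OpenCV has them; the wrist camera has in their place "hand_eye" (4x4, takes a point from camera to tool coordinates, whose origin is the TCP and whose axes are the flange's). Camera axes: x right, y down, z forward; pixel columns grow to the right and rows downward; lengths in mm; the calibration is good to about 2 mm. The wrist camera is an equidistant fisheye: a pixel r from the principal point sees the ray r / f radians off the axis. A picture is of the moment at which its call begins: read the wrist's pose just before it. camera_info takes no time and is no camera call.
- close_job(): hands the job in, once; it reports no verdict.
The state is a dict: "t": time; "qpos": joint angles; "joint_vel": joint speeds; "joint_efforts": joint torques, N m; "tool_pos": TCP position; "tool_rot": TCP orientation; "ft_force": force on the tool from outside, world axes, zero at the start; "moment": the same for the moment, N m; "grip_width": finger opening in mm.
Only numpy, scipy, OpenCV 4.12 (cv2) and the standard library are available. Lean on these libraries where they do the work, as an engineer would, in place of code of your own. Each camera call takes 0.05 s, during which the arm holds its last target.

## Working session

There is one attempt and no reset: what is moved stays moved. The work goes in short steps, Python scripts to look and compute and a tool call to move; the robot and the scene stay as the last step left them, time stands still between calls to the robot, and variables do not carry over. Pictures are saved under pics/ and viewed, and the job is handed in when it is done.

Besides the shell and the picture viewer there is one more tool, called by a JSON object that holds its "method" and its "body". servo_tool: Moves the arm, as the interface text tells. Its arguments: {"type":"object","properties":{"deltas":{"type":"array"},"grip_force":{"type":"number"}},"required":["deltas"]}

```bash
mkdir -p pics; ls
python3 - <<'E'
from station import *
import cv2,numpy as np
print(state())
for n in("scene","top","wrist"):
    p,d=snapshot(n); cv2.imwrite(f"pics/{n}0.png",cv2.resize(p[:,:,::-1],(800,600),interpolation=cv2.INTER_CUBIC)); np.save(f"{n}0_d.npy",d);np.save(f"{n}0_p.npy",p); print(n,camera_info(n))
E
```

```text
pics
{'t': 0.0, 'qpos': array([ 1.34196833e+00,  2.60676159e-01, -1.39385224e-01,  1.17267942e+00,
       -7.93871380e-06,  1.57079753e+00]), 'joint_vel': array([-0.00077392,  0.00111409, -0.00026182, -0.00052378,  0.00010845,
       -0.001459  ]), 'joint_efforts': array([ 2.16348899e-04, -4.05684578e+01,  2.53919256e+01,  1.88602740e-02,
       -9.54245979e-05, -2.11441522e-05]), 'tool_pos': array([118.94678653, 510.69366125, 252.46285607]), 'tool_rot': array([-1.07051100e-04,  1.14165078e-01,  9.93461318e-01, -9.66334466e-04]), 'ft_force': array([ 0.69909115, -0.87600008,  0.08378984]), 'moment': array([-0.00477881, -0.00398857, -0.00469048]), 'grip_width': 85.50278320462392}
scene {'intrinsics': array([[377.02167338,   0.        , 258.5649871 ],
       [  0.        , 377.02167338, 187.41792986],
       [  0.        ,   0.        ,   1.        ]]), 'rvec': array([ 1.76302617,  1.82598697, -0.69337718]), 'tvec': array([-133.75918951, -303.57541161, 1458.47817843])}
top {'intrinsics': array([[369.45539246,   0.        , 265.21094201],
       [  0.        , 369.45539246, 195.6590461 ],
       [  0.        ,   0.        ,   1.        ]]), 'rvec': array([ 2.21788221, -2.20582901,  0.09379681]), 'tvec': array([128.38318149, 578.6189086 , 957.40643478])}
wrist {'intrinsics': array([[297.31863964,   0.        , 258.54007339],
       [  0.        , 297.31863964, 196.76270831],
       [  0.        ,   0.        ,   1.        ]]), 'hand_eye': array([[-3.96344643e-04, -9.44835624e-01, -3.27544632e-01,
         8.54652964e+01],
       [ 9.99999918e-01, -3.46656337e-04, -2.10082376e-04,
        -3.14014876e-01],
       [ 8.49478903e-05, -3.27544688e-01,  9.44835684e-01,
        -1.21048528e+02],
       [ 0.00000000e+00,  0.00000000e+00,  0.00000000e+00,
         1.00000000e+00]])}
```

View pics/scene0.png

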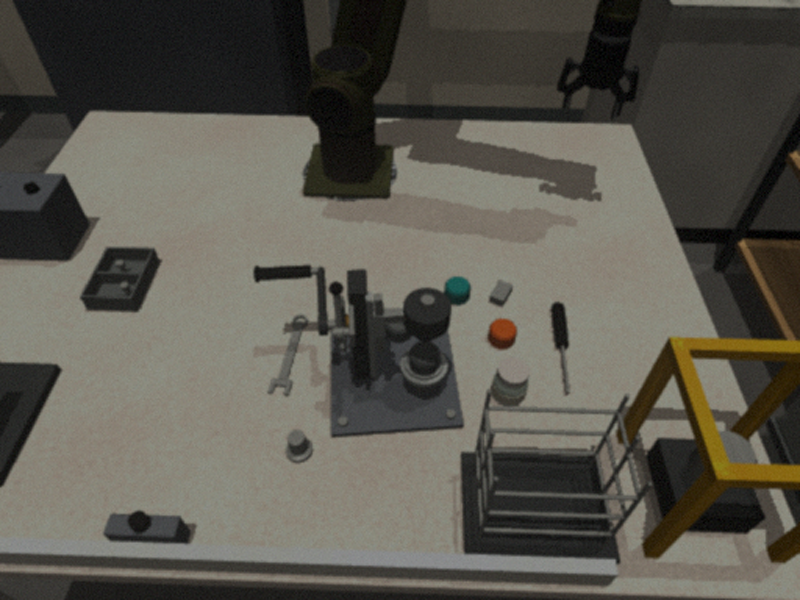

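View pics/top0.png

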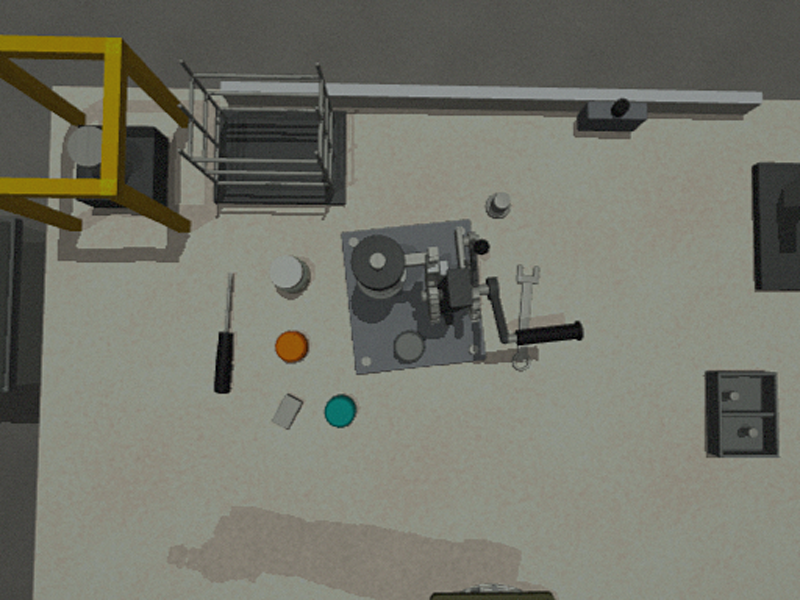

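View pics/wrist0.png

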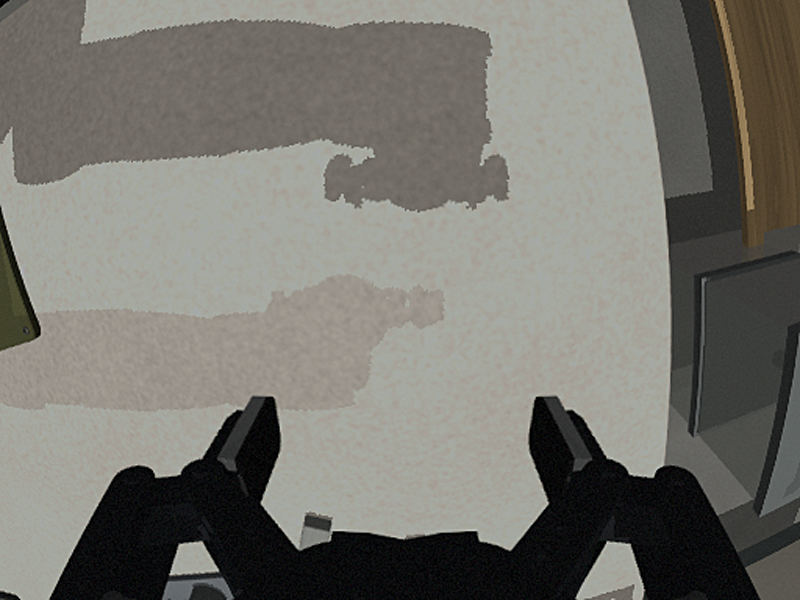

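```bash
cat > h.py <<'E'
from station import *
import cv2,numpy as np
def cam(n):
    c=camera_info(n);R=cv2.Rodrigues(np.array(c['rvec'],float))[0];return np.array(c['intrinsics']),R,np.array(c['tvec'],float)
def onplane(n,u,v,z):
    K,R,t=cam(n);r=R.T@np.linalg.inv(K)@np.array([u,v,1.]);c=-R.T@t;return c+r*(z-c[2])/r[2]
def dep(n,u,v,d):
    K,R,t=cam(n);return R.T@(np.linalg.inv(K)@np.array([u,v,1.])*d-t)
def proj(n,P):
    K,R,t=cam(n);q=K@(R@np.asarray(P,float)+t);return q[:2]/q[2]
E
python3 - <<'E'
from h import *
p=np.load('top0_p.npy');d=np.load('top0_d.npy')
c=p[130:250,210:385][:,:,::-1]
cv2.imwrite('pics/topcrop.png',cv2.resize(cv2.convertScaleAbs(c,alpha=1.6),(787,540),interpolation=cv2.INTER_CUBIC))
s=np.load('scene0_p.npy')[155:285,155:305][:,:,::-1]
cv2.imwrite('pics/scenecrop.png',cv2.resize(cv2.convertScaleAbs(s,alpha=2),(690,598),interpolation=cv2.INTER_CUBIC))
# height map
K,R,t=cam('top')
vv,uu=np.mgrid[:384,:512]
P=np.stack([(uu-K[0,2])/K[0,0]*d,(vv-K[1,2])/K[1,1]*d,d],-1)
W=(P-t)@R
np.save('topW.npy',W)
for (u,v) in [(342,233),(470,220),(485,360),(357,374)]:
    print(onplane('top',u*.64,v*.64,12).round(1))
for nm,u,v in [('mast',458,289),('knob',481,246),('h',525,333),('h',550,332),('h',575,330),('weight',372,255)]:
    print(nm,W[int(v*.64),int(u*.64)].round(1))
E
```

```text
[699.8 254.1  12. ]
[724.4  37.6  12. ]
[487.4  12.4  12. ]
[463.5 226.6  12. ]
mast [590.7  82.5 233.2]
knob [639.3  60.4 277.9]
h [532.4 -13.9 195.5]
h [534.7 -47.8 197.7]
h [537.  -82.9 196.1]
weight [632.  194.4 238.3]
```

View pics/topcrop.png

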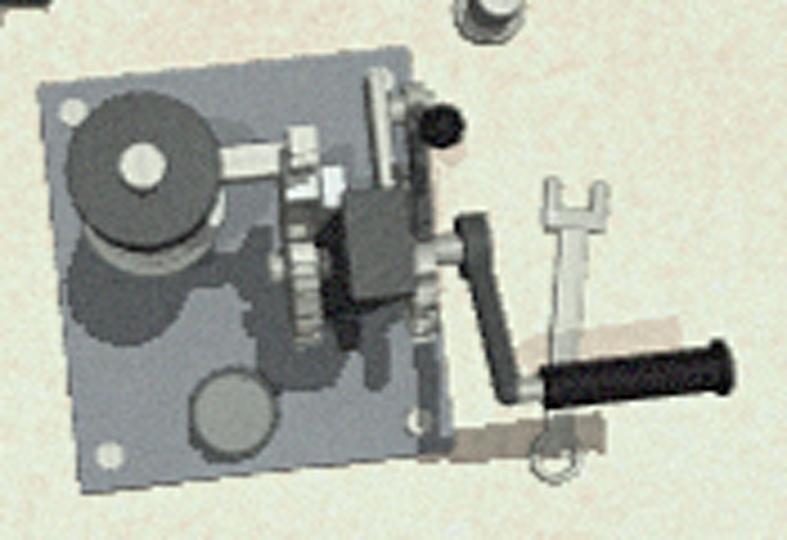

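View pics/scenecrop.png

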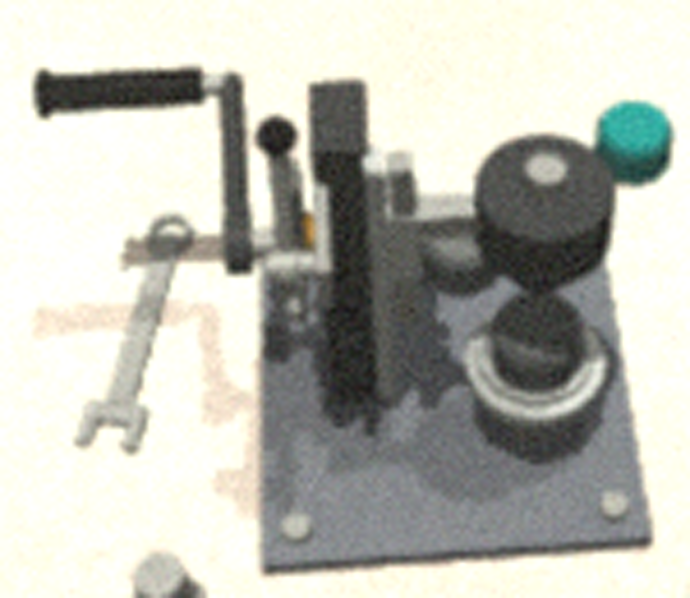

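Run:
```python
from h import *
W=np.load('topW.npy');p=np.load('top0_p.npy')
yaw=.111;c,s=np.cos(yaw),np.sin(yaw)
# mast
m=(abs(W[...,2]-234)<5)&(abs(W[...,0]-592)<35)&(abs(W[...,1]-82)<25)
v,u=np.nonzero(m);r=cv2.minAreaRect(np.stack([u,v],1).astype(np.float32));print('mast',m.sum(),r,onplane('top',*r[0],235).round(1), W[m].mean(0))
O=onplane('top',*r[0],235)[:2]
H=(p.max(2)<45)&(W[...,2]>150)&(abs(W[...,1]+45)<60)&(abs(W[...,0]-535)<30)
v,u=np.nonzero(H);r=cv2.minAreaRect(np.stack([u,v],1).astype(np.float32));print('handle',H.sum(),r)
for x in [2]:
    P=onplane('top',*r[0],186)[:2]-O;print('handle hoist',onplane('top',*r[0],186),c*P[0]+s*P[1],-s*P[0]+c*P[1])
k=(W[...,2]>255)&(abs(W[...,0]-640)<25)&(abs(W[...,1]-60)<25)
v,u=np.nonzero(k);print('knob',k.sum(),u.mean(),v.mean(),W[k].mean(0));
P=onplane('top',u.mean(),v.mean(),267);print(P);P=P[:2]-O;print(c*P[0]+s*P[1],-s*P[0]+c*P[1])
w=(abs(W[...,2]-238)<8)&(abs(W[...,0]-630)<60)&(abs(W[...,1]-195)<55)
print('W top',np.median(W[w],0),w.sum())
```

```text
mast 408 ((291.8615417480469, 180.89231872558594), (30.26447105407715, 18.10906982421875), 82.87498474121094) [596.9  85.  235. ] [594.21900039  83.21042239 235.39732737]
handle 392 ((346.1615905761719, 212.6458740234375), (51.88861846923828, 17.1267032623291), 4.666858196258545)
handle hoist [533.30747715 -38.22829106 186.        ] -76.86334831652468 -115.431813322738
knob 83 308.06024096385545 157.48192771084337 [638.62307063  58.12831965 276.38850852]
[640.09667843  56.70938635 267.        ]
39.78510885298001 -32.90767417520018
W top [625.95081217 187.2709896  237.26092493] 80
```

{"method": "servo_tool", "body": {"deltas": [0,0,38,0,0,0,0,0,0,38,0,0,-0.05,0,25,-24,0,0,0,-0.07,0,25,-24,0,0,0,-0.07,0,25,-24,0,0,0,-0.07,0,25,-24,0,0,0,-0.07,0,25,-24,0,0,0,-0.07,0,25,-24,0,0,0,-0.07,0,25,-24,0,0,0,-0.07,0,25,-24,0,0,0,-0.07,0,25,-24,0,0,0,-0.07,0,25,-24,0,0,0,-0.07,0,25,-24,0,0,0,-0.07,0,25,-24,0,0,0,-0.07,0,25,-24,0,0,0,-0.07,0,25,-24,0,0,0,-0.07,0,25,-24,0,0,0,-0.07,0,25,-24,0,0,0,-0.07,0,25,-24,0,0,0,-0.06,0,25,-24,0,0,0,0,0], "grip_force": 40}}

```text
t: 2.65
tool_pos: [569.6, 78.4, 328.9]
tool_rot: [-0.0, 0.667, 0.745, -0.0]
ft_force: [0.4, 0.2, 0.2]
grip_width: 0.0
```

{"method": "servo_tool", "body": {"deltas": [12,-13,0,0,0,0,0,10,-13,0,0,0,0,0,0,0,0,0,0,0,0]}}

```text
t: 3.02
tool_pos: [591.2, 52.9, 329.1]
tool_rot: [-0.0, 0.667, 0.745, -0.0]
ft_force: [-0.1, -0.5, -0.1]
grip_width: -0.0
```

Run:
```python
from h import *
s=state();print(s['tool_pos'],s['ft_force'],s['qpos'])
p,d=snapshot('wrist');cv2.imwrite('pics/w1.png',cv2.resize(cv2.convertScaleAbs(p[:,:,::-1],alpha=1.6),(800,600)))
```

```text
[591.16064659  52.93560093 329.05664288] [-0.08524795 -0.5305866  -0.13686718] [8.91988018e-02 3.66305451e-01 2.12039955e-01 1.41710455e+00
 2.15238277e-04 1.54883660e+00]
```

View pics/w1.png

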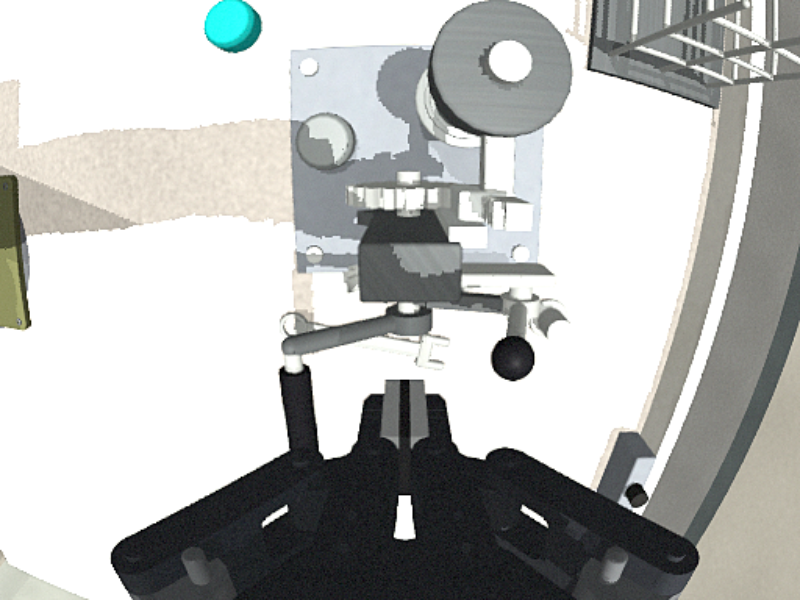

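```bash
cat >> h.py <<'E'
from scipy.spatial.transform import Rotation as Ro
def wr(u,v,d,s):
    c=camera_info('wrist');K=np.array(c['intrinsics']);a=np.array([u-K[0,2],v-K[1,2]]);r=np.hypot(*a);th=r/K[0,0]
    ray=np.array([*(a/r*np.tan(th)),1.])*d
    T=np.array(c['hand_eye']);q=s['tool_rot'];R=Ro.from_quat([q[1],q[2],q[3],q[0]]).as_matrix()
    return R@(T[:3,:3]@ray+T[:3,3])+s['tool_pos']
def hoist(P,O=(596.5,85),yaw=.111):
    x,y=P[0]-O[0],P[1]-O[1];c,s=np.cos(yaw),np.sin(yaw);return np.array([c*x+s*y,-s*x+c*y,P[2]])
E
python3 - <<'E'
from h import *
s=state();p,d=snapshot('wrist')
for n,u,v in [('knob',513,358),('mast',410,272),('weight',500,100),('tip',405,383),('handle',297,400)]:
    uu,vv=u*.64,v*.64; P=wr(uu,vv,d[int(vv),int(uu)],s);print(n,P.round(1),hoist(P).round(1))
E
```

```text
knob [634.8  60.7 277.4] [ 35.4 -28.4 277.4]
mast [589.4  81.7 236.1] [ -7.4  -2.5 236.1]
weight [623.2 169.5 223.6] [ 35.9  81.  223.6]
tip [588.8  64.2 314.3] [ -9.9 -19.8 314.3]
handle [528.6 -20.6 195.8] [-79.2 -97.4 195.8]
```

{"method": "servo_tool", "body": {"deltas": [0,0,-20,0,0,0,0,0,0,-20,0,0,0,0,0,0,-17,0,0,0,0,5,0.6,0,0,0,0,0,5,0.6,0,0,0,0,0,0,0,0,0,0,0,0]}}

```text
t: 3.88
tool_pos: [602.1, 54.9, 273.3]
tool_rot: [0.001, 0.666, 0.746, 0.001]
ft_force: [-0.9, -0.4, 0.1]
grip_width: -0.3
```

{"method": "servo_tool", "body": {"deltas": [5,0.6,0,0,0,0,0,5,0.6,0,0,0,0,0,5,0.6,0,0,0,0,0]}}

```text
t: 4.25
tool_pos: [616.1, 56.2, 272.4]
tool_rot: [-0.0, 0.666, 0.746, -0.0]
ft_force: [-3.1, 0.2, 2.4]
grip_width: -0.3
```

{"method": "servo_tool", "body": {"deltas": [6,0.6,0,0,0,0,0,6,0.6,0,0,0,0,0,6,0.6,0,0,0,0,0]}}

```text
t: 4.62
tool_pos: [634.3, 58.1, 272.4]
tool_rot: [-0.0, 0.666, 0.746, -0.0]
ft_force: [-3.4, 0.5, 2.3]
grip_width: -0.0
```

{"method": "servo_tool", "body": {"deltas": [6,0.6,0,0,0,0,0,6,0.6,0,0,0,0,0,4,0.6,0,0,0,0,0]}}

```text
t: 5.0
tool_pos: [650.5, 59.9, 272.1]
tool_rot: [-0.0, 0.666, 0.746, -0.0]
ft_force: [-3.1, -0.0, 1.6]
grip_width: -0.1
```

Run:
```python
from h import *
s=state();print(s['tool_pos'],s['ft_force'])
p,d=snapshot('wrist');cv2.imwrite('pics/w2.png',cv2.resize(cv2.convertScaleAbs(p[:,:,::-1],alpha=1.6),(800,600)))
```

```text
[650.48020442  59.9314769  272.13733532] [-3.10066616 -0.02685019  1.55718464]
```

View pics/w2.png

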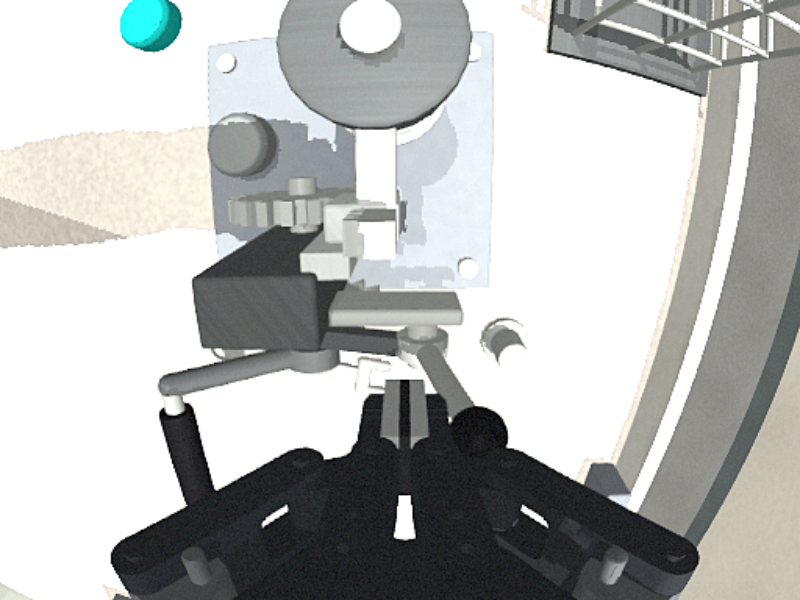

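{"method": "servo_tool", "body": {"deltas": [4,0.5,0,0,0,0,0,4,0.5,0,0,0,0,0]}}

```text
t: 5.3
tool_pos: [657.6, 60.8, 271.5]
tool_rot: [-0.001, 0.666, 0.746, -0.001]
ft_force: [-2.9, -1.1, -1.7]
grip_width: 0.1
```

{"method": "servo_tool", "body": {"deltas": [2,0.2,0,0,0,0,0,2,0.2,0,0,0,0,0]}}

```text
t: 5.55
tool_pos: [661.6, 61.3, 271.6]
tool_rot: [-0.001, 0.666, 0.746, -0.001]
ft_force: [-3.6, -1.1, -3.0]
grip_width: 0.1
```

Run:
```python
from h import *
s=state();print(s['tool_pos'],s['ft_force'])
p,d=snapshot('wrist');cv2.imwrite('pics/w3.png',cv2.resize(cv2.convertScaleAbs(p[:,:,::-1],alpha=1.6),(800,600)))
p,d=snapshot('scene');cv2.imwrite('pics/s3.png',cv2.resize(cv2.convertScaleAbs(p[155:285,155:305,::-1],alpha=2),(690,598),interpolation=cv2.INTER_CUBIC))
```

```text
[661.63087049  61.28725942 271.60468489] [-3.6133517  -1.08889605 -2.95201948]
```

View pics/w3.png

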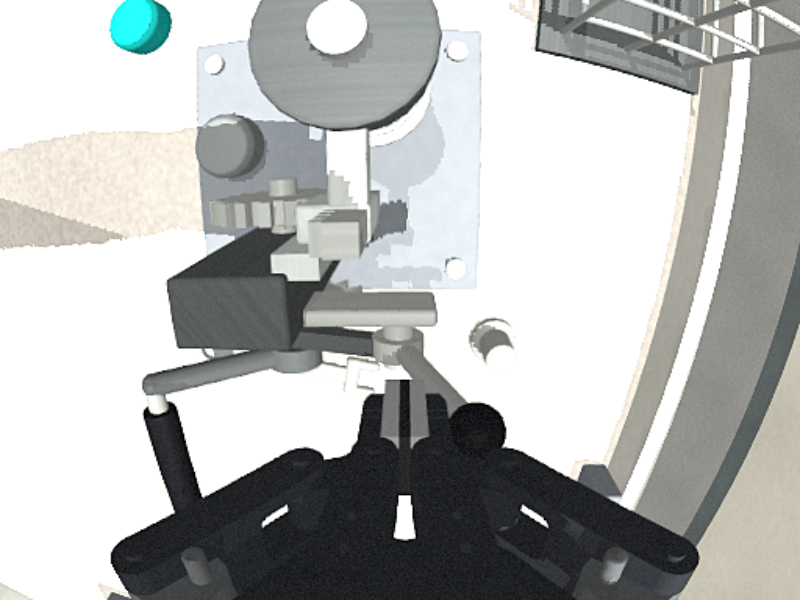

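View pics/s3.png

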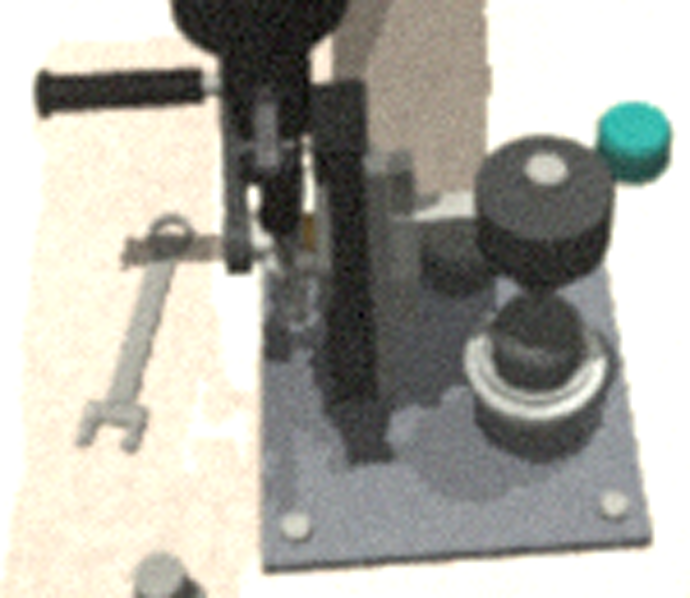

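{"method": "servo_tool", "body": {"deltas": [2,0.2,0,0,0,0,0,2,0.2,0,0,0,0,0]}}

```text
t: 5.9
tool_pos: [665.5, 61.7, 272.1]
tool_rot: [-0.001, 0.666, 0.746, -0.001]
ft_force: [-7.8, -0.9, -1.8]
grip_width: 0.2
```

Run:
```python
from h import *
s=state();print(s['tool_pos'],s['ft_force'])
p,d=snapshot('wrist')
for u,v in [(477,430),(480,420)]:
    uu,vv=u*.64,v*.64; P=wr(uu,vv,d[int(vv),int(uu)],s);print(P.round(1),hoist(P,(594,84)).round(1))
```

```text
[665.50746505  61.67643658 272.14849948] [-7.78901368 -0.93140659 -1.75431279]
[686.5  67.3 274.3] [ 90.1 -26.8 274.3]
[687.2  70.1 272.7] [ 91.1 -24.2 272.7]
```

{"method": "servo_tool", "body": {"deltas": [-6,-0.7,0,0,0,0,0,-6,-0.7,10,0,0,0,0,0,0,30,0,0,0,0,0,0,20,0,0,0,0,-25,-20,0,0,0,0,1,-25,-20,0,0,0,0,1,-25,-20,0,0,0,0,1,-25,-20,0,0,0,0,1,-21,-19,0,0,0,0,1,0,0,0,0,0,0,1,0,0,0,0,0,0,1]}}

```text
t: 7.32
tool_pos: [534.1, -38.5, 333.5]
tool_rot: [0.001, 0.666, 0.746, 0.001]
ft_force: [0.3, 0.3, -0.1]
grip_width: 85.2
```

Run:
```python
from h import *
s=state();print(s['tool_pos'],s['ft_force'])
p,d=snapshot('wrist');cv2.imwrite('pics/w4.png',cv2.resize(cv2.convertScaleAbs(p[:,:,::-1],alpha=1.6),(800,600)));np.save('w4d.npy',d)
p,d=snapshot('scene');cv2.imwrite('pics/s4.png',cv2.resize(cv2.convertScaleAbs(p[155:285,155:305,::-1],alpha=2),(690,598),interpolation=cv2.INTER_CUBIC))
```

```text
[534.11017316 -38.47865803 333.45250552] [ 0.27623887  0.31639069 -0.08010399]
```

View pics/w4.png

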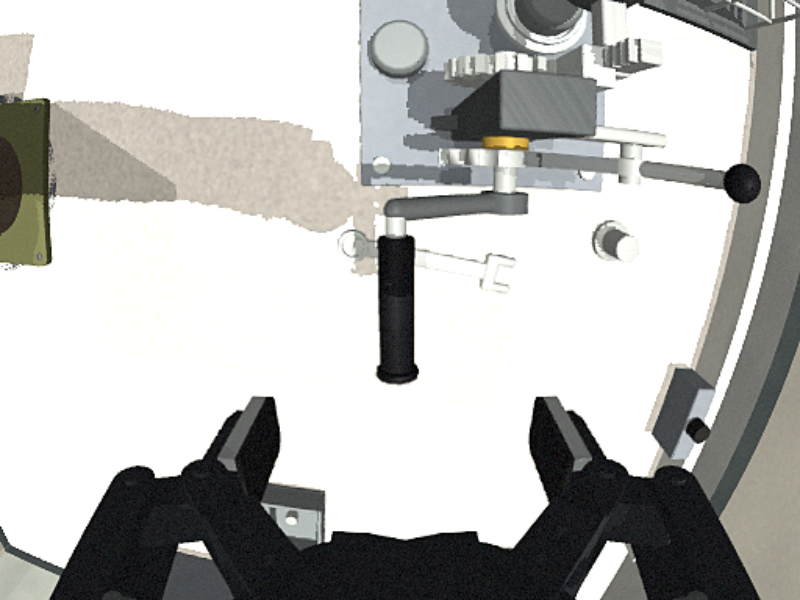

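View pics/s4.png

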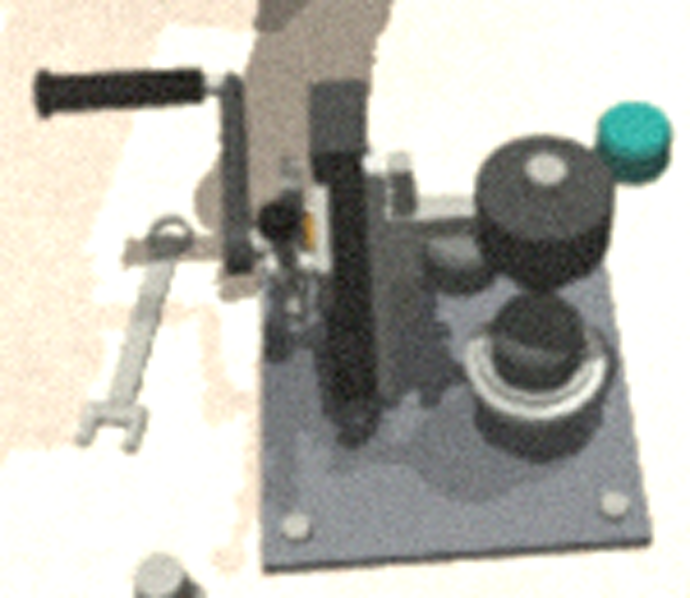

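Run:
```python
from h import *
s=state();d=np.load('w4d.npy')
for n,u,v in [('h',396,245),('h',397,305),('h',397,360),('shaft end boss',512,200),('mast',547,103),('knob',741,183),('yellow',505,142)]:
    uu,vv=u*.64,v*.64; P=wr(uu,vv,d[int(vv),int(uu)],s);print(n,P.round(1),hoist(P,(595,84.5)).round(1))
```

```text
h [525.2  -6.4 196.5] [-79.4 -82.6 196.5]
h [529.6 -41.7 196.8] [ -79.  -118.2  196.8]
h [533.4 -77.1 196.8] [ -79.1 -153.8  196.8]
shaft end boss [598.3  24.1 150.8] [ -3.4 -60.4 150.8]
mast [588.2  79.6 234.5] [ -7.3  -4.1 234.5]
knob [680.5  62.  272.3] [ 82.5 -31.8 272.3]
yellow [588.3  61.6 149.7] [ -9.2 -22.1 149.7]
```

{"method": "servo_tool", "body": {"deltas": [-3,0,-20,0,0,0,1,0,0,-25,0,0,0,1,0,0,-25,0,0,0,1,0,0,-25,0,0,0,1,0,0,-25,0,0,0,1,0,0,-15,0,0,0,1,0,0,-10,0,0,0,1,0,0,0,0,0,0,1]}}

```text
t: 8.43
tool_pos: [530.0, -38.5, 186.9]
tool_rot: [-0.0, 0.666, 0.746, -0.0]
ft_force: [0.4, -0.5, 0.9]
grip_width: 85.6
```

{"method": "servo_tool", "body": {"deltas": [0,0,0,0,0,0,0.5,0,0,0,0,0,0,0.4,0,0,0,0,0,0,0.35,0,0,0,0,0,0,0.3], "grip_force": 40}}

```text
t: 8.93
tool_pos: [530.2, -38.7, 187.6]
tool_rot: [0.0, 0.666, 0.746, 0.0]
ft_force: [-0.4, 0.4, 0.5]
grip_width: 25.6
```

{"method": "servo_tool", "body": {"deltas": [0,0,0,0,0,0,0,0,0,0,0,0,0,0,0,0,0,0,0,0,0,0,0,0,0,0,0,0], "grip_force": 40}}

```text
t: 9.43
tool_pos: [529.6, -38.8, 187.3]
tool_rot: [-0.0, 0.666, 0.746, -0.0]
ft_force: [-3.6, -0.3, 3.0]
grip_width: 21.1
```

```bash
cat > path.py <<'E'
import numpy as np,sys
A=np.array([604.8,-30.4,138.7])
def P(q,y=.111): th=1+q;return A+90*np.array([-np.sin(th)*np.cos(y),-np.sin(th)*np.sin(y),np.cos(th)])
def Q(p,y=.111):
    d=p-A;return np.arctan2(-(d[0]*np.cos(y)+d[1]*np.sin(y)),d[2])-1
def R(p,y=.111):
    d=p-A;return np.hypot(d[0]*np.cos(y)+d[1]*np.sin(y),d[2])
if __name__=='__main__':
    a,b,n=float(sys.argv[1]),float(sys.argv[2]),int(sys.argv[3])
    for q in np.linspace(a,b,n+1): print(round(q,3),P(q).round(1))
    print(np.diff([P(q) for q in np.linspace(a,b,n+1)],axis=0).round(1).tolist())
E
python3 path.py 0 .25 10; python3 -c "
from path import *;print(Q(np.array([529.6,-38.8,187.3])))"
```

```text
0.0 [529.5 -38.8 187.3]
0.025 [528.3 -38.9 185.4]
0.05 [527.2 -39.  183.5]
0.075 [526.1 -39.2 181.5]
0.1 [525.1 -39.3 179.5]
0.125 [524.1 -39.4 177.5]
0.15 [523.2 -39.5 175.5]
0.175 [522.3 -39.6 173.4]
0.2 [521.4 -39.7 171.3]
0.225 [520.6 -39.8 169.2]
0.25 [519.9 -39.9 167.1]
[[-1.2, -0.1, -1.9], [-1.1, -0.1, -1.9], [-1.1, -0.1, -2.0], [-1.0, -0.1, -2.0], [-1.0, -0.1, -2.0], [-0.9, -0.1, -2.0], [-0.9, -0.1, -2.1], [-0.8, -0.1, -2.1], [-0.8, -0.1, -2.1], [-0.7, -0.1, -2.1]]
-0.00013411634705662312
```

{"method": "servo_tool", "body": {"deltas": [-1.2,-0.1,-1.9,0,0,0,0,-1.1,-0.1,-1.9,0,0,0,0,-1.1,-0.1,-2.0,0,0,0,0,-1.0,-0.1,-2.0,0,0,0,0]}}

```text
t: 9.93
tool_pos: [525.9, -39.4, 180.7]
tool_rot: [0.001, 0.666, 0.746, 0.0]
ft_force: [-5.5, -1.3, 9.9]
grip_width: 20.8
```

{"method": "servo_tool", "body": {"deltas": [-1.0,-0.1,-2.0,0,0,0,0,-0.9,-0.1,-2.0,0,0,0,0,-0.9,-0.1,-2.1,0,0,0,0,-0.8,-0.1,-2.1,0,0,0,0,-0.8,-0.1,-2.1,0,0,0,0,0,0,0,0,0,0,0]}}

```text
t: 10.68
tool_pos: [520.7, -40.0, 169.8]
tool_rot: [0.0, 0.666, 0.746, -0.0]
ft_force: [-5.8, -1.3, 8.4]
grip_width: 20.8
```

Run:
```python
from h import *
from path import Q
s=state();print(s['tool_pos'],s['ft_force'],Q(s['tool_pos']))
p,d=snapshot('wrist');cv2.imwrite('pics/w5.png',cv2.resize(cv2.convertScaleAbs(p[:,:,::-1],alpha=1.6),(800,600)))
p,d=snapshot('scene');cv2.imwrite('pics/s5.png',cv2.resize(cv2.convertScaleAbs(p[155:285,155:305,::-1],alpha=2),(690,598),interpolation=cv2.INTER_CUBIC))
```

```text
[520.65392215 -39.95060511 169.77382722] [-5.79364534 -1.25687219  8.44099684] 0.21912014488783504
```

View pics/w5.png

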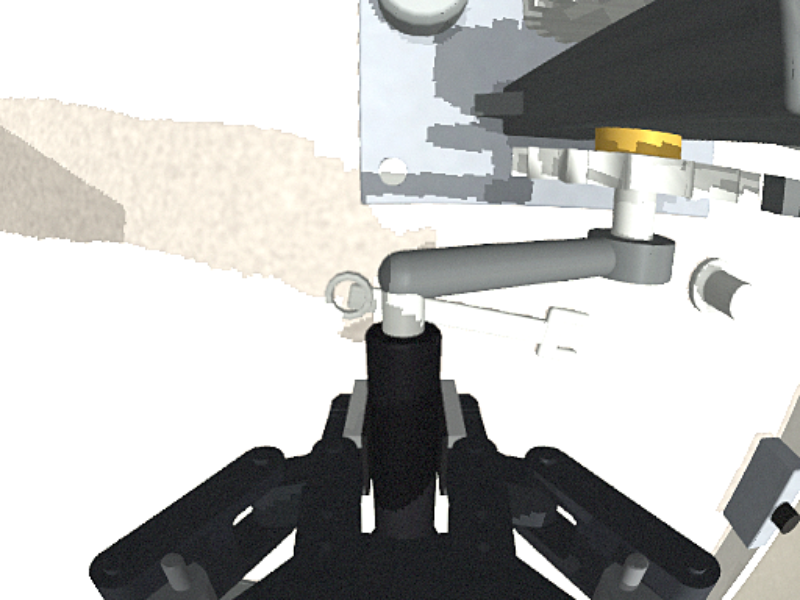

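View pics/s5.png

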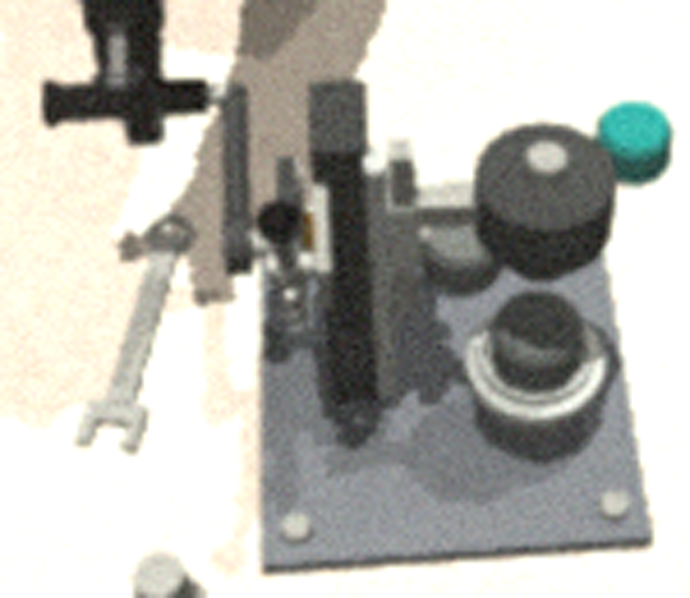

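{"method": "servo_tool", "body": {"deltas": [-1.7,-0.3,-1.3,0,0,0,0,-1.5,-0.2,-1.5,0,0,0,0,0,0,0,0,0,0,0,0,0,0,0,0,0,0]}}

```text
t: 11.28
tool_pos: [519.6, -40.0, 167.5]
tool_rot: [0.001, 0.666, 0.746, 0.001]
ft_force: [-2.1, -0.9, 6.3]
grip_width: 20.8
```

```bash
cat > st.py <<'E'
from h import *
from path import Q,R
s=state();q=Q(s['tool_pos']);th=1+q;f=s['ft_force'];fx=f[0]*.994+f[1]*.111
print('t',s['t'],s['tool_pos'].round(2),'q',q.round(3),'R',R(s['tool_pos']).round(2),'F',f.round(2),'Ft(wind+)',round(-fx*np.cos(th)-f[2]*np.sin(th),2),'Frad',round(-fx*np.sin(th)+f[2]*np.cos(th),2),'w',s['grip_width'])
E
python3 st.py;python3 path.py .25 -.25 10
```

```text
t 11.275 [519.63 -40.01 167.48] q 0.247 R 90.41 F [-2.11 -0.92  6.32] Ft(wind+) -5.29 Frad 4.1 w 20.80709116952778
0.25 [519.9 -39.9 167.1]
0.2 [521.4 -39.7 171.3]
0.15 [523.2 -39.5 175.5]
0.1 [525.1 -39.3 179.5]
0.05 [527.2 -39.  183.5]
0.0 [529.5 -38.8 187.3]
-0.05 [532.  -38.5 191.1]
-0.1 [534.7 -38.2 194.6]
-0.15 [537.6 -37.9 198.1]
-0.2 [540.6 -37.6 201.4]
-0.25 [543.8 -37.2 204.6]
[[1.5, 0.2, 4.2], [1.7, 0.2, 4.2], [1.9, 0.2, 4.1], [2.1, 0.2, 4.0], [2.3, 0.3, 3.8], [2.5, 0.3, 3.7], [2.7, 0.3, 3.6], [2.9, 0.3, 3.5], [3.0, 0.3, 3.3], [3.2, 0.4, 3.1]]
```

{"method": "servo_tool", "body": {"deltas": [1.0,0.2,4.2,0,0,0,0,1.5,0.2,4.2,0,0,0,0,1.9,0.2,4.1,0,0,0,0,2.1,0.2,4.0,0,0,0,0]}}

```text
t: 11.78
tool_pos: [527.0, -39.0, 183.8]
tool_rot: [0.001, 0.666, 0.746, 0.002]
ft_force: [6.7, 1.0, 1.4]
grip_width: 20.9
```

{"method": "servo_tool", "body": {"deltas": [2.3,0.3,3.8,0,0,0,0,2.5,0.3,3.7,0,0,0,0]}}

```text
t: 12.02
tool_pos: [531.9, -38.4, 191.1]
tool_rot: [0.002, 0.666, 0.746, 0.002]
ft_force: [6.7, 0.2, 1.0]
grip_width: 20.8
```

```bash
python3 st.py;python3 path.py -.05 -.55 10
```

```text
t 12.025 [531.89 -38.45 191.12] q -0.05 R 90.16 F [6.72 0.22 1.05] Ft(wind+) -4.75 Frad -4.85 w 20.799717571776043
-0.05 [532.  -38.5 191.1]
-0.1 [534.7 -38.2 194.6]
-0.15 [537.6 -37.9 198.1]
-0.2 [540.6 -37.6 201.4]
-0.25 [543.8 -37.2 204.6]
-0.3 [547.2 -36.8 207.5]
-0.35 [550.7 -36.4 210.3]
-0.4 [554.3 -36.  213. ]
-0.45 [558.  -35.6 215.4]
-0.5 [561.9 -35.2 217.7]
-0.55 [565.9 -34.7 219.7]
[[2.7, 0.3, 3.6], [2.9, 0.3, 3.5], [3.0, 0.3, 3.3], [3.2, 0.4, 3.1], [3.3, 0.4, 3.0], [3.5, 0.4, 2.8], [3.6, 0.4, 2.6], [3.8, 0.4, 2.4], [3.9, 0.4, 2.3], [4.0, 0.4, 2.1]]
```

{"method": "servo_tool", "body": {"deltas": [3.3,0.4,3.2,0,0,0,0,3.2,0.4,3.2,0,0,0,0,3.0,0.3,3.3,0,0,0,0,3.2,0.4,3.1,0,0,0,0]}}

```text
t: 12.52
tool_pos: [542.9, -37.2, 203.4]
tool_rot: [0.0, 0.666, 0.746, 0.0]
ft_force: [5.1, 0.1, 0.9]
grip_width: 20.5
```

```bash
python3 st.py
```

```text
t 12.525 [542.94 -37.19 203.37] q -0.234 R 89.75 F [5.12 0.06 0.85] Ft(wind+) -4.26 Frad -2.92 w 20.528207426712726
```

{"method": "servo_tool", "body": {"deltas": [3.6,0.4,2.6,0,0,0,0,3.5,0.4,2.8,0,0,0,0,3.6,0.4,2.6,0,0,0,0,3.8,0.4,2.4,0,0,0,0,3.9,0.4,2.3,0,0,0,0,4.0,0.4,2.1,0,0,0,0]}}

```text
t: 13.28
tool_pos: [564.7, -34.7, 218.1]
tool_rot: [-0.0, 0.666, 0.746, 0.0]
ft_force: [4.4, 0.6, 2.3]
grip_width: 20.9
```

```bash
python3 st.py;python3 path.py -.55 -2.05 50
python3 - <<'E'
from h import *
p,d=snapshot('scene');cv2.imwrite('pics/s6.png',cv2.resize(cv2.convertScaleAbs(p[155:285,155:305,::-1],alpha=2),(690,598),interpolation=cv2.INTER_CUBIC))
E
```

```text
t 13.275 [564.73 -34.7  218.14] q -0.531 R 89.08 F [4.36 0.64 2.31] Ft(wind+) -4.97 Frad 0.07 w 20.860224600465017
-0.55 [565.9 -34.7 219.7]
-0.58 [568.3 -34.5 220.9]
-0.61 [570.8 -34.2 221.9]
-0.64 [573.3 -33.9 222.9]
-0.67 [575.8 -33.6 223.8]
-0.7 [578.4 -33.3 224.7]
-0.73 [580.9 -33.1 225.4]
-0.76 [583.5 -32.8 226.1]
-0.79 [586.2 -32.5 226.7]
-0.82 [588.8 -32.2 227.2]
-0.85 [591.4 -31.9 227.7]
-0.88 [594.1 -31.6 228.1]
-0.91 [596.8 -31.3 228.3]
-0.94 [599.4 -31.  228.5]
-0.97 [602.1 -30.7 228.7]
-1.0 [604.8 -30.4 228.7]
-1.03 [607.5 -30.1 228.7]
-1.06 [610.2 -29.8 228.5]
-1.09 [612.8 -29.5 228.3]
-1.12 [615.5 -29.2 228.1]
-1.15 [618.2 -28.9 227.7]
-1.18 [620.8 -28.6 227.2]
-1.21 [623.4 -28.3 226.7]
-1.24 [626.1 -28.  226.1]
-1.27 [628.7 -27.7 225.4]
-1.3 [631.2 -27.5 224.7]
-1.33 [633.8 -27.2 223.8]
-1.36 [636.3 -26.9 222.9]
-1.39 [638.8 -26.6 221.9]
-1.42 [641.3 -26.3 220.9]
-1.45 [643.7 -26.1 219.7]
-1.48 [646.1 -25.8 218.5]
-1.51 [648.5 -25.5 217.2]
-1.54 [650.8 -25.3 215.9]
-1.57 [653.1 -25.  214.5]
-1.6 [655.3 -24.8 213. ]
-1.63 [657.5 -24.5 211.4]
-1.66 [659.6 -24.3 209.8]
-
[... 521 characters left out ...]
], [2.7, 0.3, 0.3], [2.7, 0.3, 0.2], [2.7, 0.3, 0.1], [2.7, 0.3, 0.0], [2.7, 0.3, -0.0], [2.7, 0.3, -0.1], [2.7, 0.3, -0.2], [2.7, 0.3, -0.3], [2.7, 0.3, -0.4], [2.6, 0.3, -0.4], [2.6, 0.3, -0.5], [2.6, 0.3, -0.6], [2.6, 0.3, -0.7], [2.6, 0.3, -0.8], [2.6, 0.3, -0.8], [2.5, 0.3, -0.9], [2.5, 0.3, -1.0], [2.5, 0.3, -1.1], [2.4, 0.3, -1.1], [2.4, 0.3, -1.2], [2.4, 0.3, -1.3], [2.3, 0.3, -1.4], [2.3, 0.3, -1.4], [2.2, 0.2, -1.5], [2.2, 0.2, -1.6], [2.1, 0.2, -1.6], [2.1, 0.2, -1.7], [2.0, 0.2, -1.7], [2.0, 0.2, -1.8], [1.9, 0.2, -1.9], [1.9, 0.2, -1.9], [1.8, 0.2, -2.0], [1.8, 0.2, -2.0], [1.7, 0.2, -2.1], [1.6, 0.2, -2.1], [1.6, 0.2, -2.2], [1.5, 0.2, -2.2], [1.4, 0.2, -2.3], [1.4, 0.2, -2.3]]
```

View pics/s6.png

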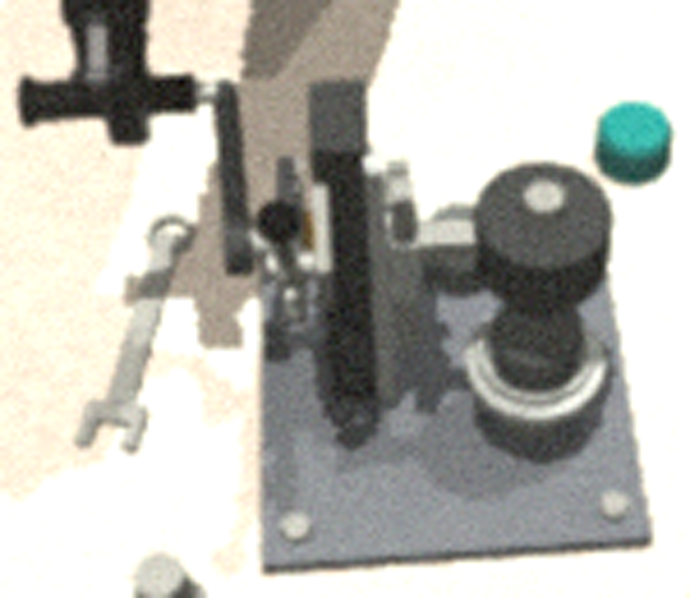

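{"method": "servo_tool", "body": {"deltas": [2.5,0.3,1.4,0,0,0,0,2.5,0.3,1.3,0,0,0,0,2.5,0.3,1.2,0,0,0,0,2.5,0.3,1.0,0,0,0,0,2.6,0.3,0.8,0,0,0,0,2.6,0.3,0.8,0,0,0,0,2.6,0.3,0.7,0,0,0,0,2.6,0.3,0.6,0,0,0,0]}}

```text
t: 14.32
tool_pos: [585.1, -32.3, 225.2]
tool_rot: [-0.0, 0.666, 0.746, -0.0]
ft_force: [4.9, 0.5, -0.1]
grip_width: 20.6
```

```bash
python3 st.py
```

```text
t 14.325 [585.07 -32.31 225.21] q -0.775 R 88.75 F [ 4.9   0.49 -0.1 ] Ft(wind+) -4.77 Frad -1.19 w 20.623836190790353
```

{"method": "servo_tool", "body": {"deltas": [2.6,0.3,0.5,0,0,0,0,2.6,0.3,0.4,0,0,0,0,2.7,0.3,0.3,0,0,0,0]}}

```text
t: 14.7
tool_pos: [593.0, -31.4, 226.5]
tool_rot: [-0.0, 0.666, 0.746, -0.0]
ft_force: [5.5, -0.7, 1.3]
grip_width: 20.8
```

{"method": "servo_tool", "body": {"deltas": [2.6,0.3,0.2,0,0,0,0,2.6,0.3,0.2,0,0,0,0]}}

```text
t: 14.95
tool_pos: [598.2, -30.8, 227.0]
tool_rot: [-0.0, 0.666, 0.746, -0.0]
ft_force: [6.2, 0.8, 0.2]
grip_width: 21.0
```

{"method": "servo_tool", "body": {"deltas": [2.6,0.3,0.2,0,0,0,0,2.6,0.3,0,0,0,0,0]}}

```text
t: 15.2
tool_pos: [603.4, -30.2, 227.1]
tool_rot: [-0.0, 0.666, 0.746, -0.0]
ft_force: [5.5, -0.6, 0.4]
grip_width: 20.7
```

```bash
python3 st.py
```

```text
t 15.2 [603.41 -30.21 227.12] q -0.985 R 88.43 F [ 5.53 -0.64  0.37] Ft(wind+) -5.43 Frad 0.28 w 20.732108083487837
```

{"method": "servo_tool", "body": {"deltas": [2.6,0.3,0,0,0,0,0,2.6,0.3,-0.1,0,0,0,0]}}

```text
t: 15.45
tool_pos: [608.6, -29.6, 227.0]
tool_rot: [-0.0, 0.666, 0.746, -0.0]
ft_force: [4.9, -0.2, 0.8]
grip_width: 20.9
```

{"method": "servo_tool", "body": {"deltas": [2.6,0.3,-0.1,0,0,0,0,2.6,0.3,-0.2,0,0,0,0]}}

```text
t: 15.7
tool_pos: [613.8, -29.0, 226.5]
tool_rot: [-0.0, 0.666, 0.746, -0.0]
ft_force: [4.5, 0.4, 0.0]
grip_width: 21.0
```

```bash
python3 st.py;  python3 - <<'E'
from h import *
p,d=snapshot('scene');cv2.imwrite('pics/s7.png',cv2.resize(cv2.convertScaleAbs(p[155:285,155:305,::-1],alpha=2),(690,598),interpolation=cv2.INTER_CUBIC))
E
```

```text
t 15.7 [613.75 -28.99 226.54] q -1.103 R 88.31 F [4.49 0.42 0.  ] Ft(wind+) -4.48 Frad 0.47 w 21.033814893470144
```

View pics/s7.png

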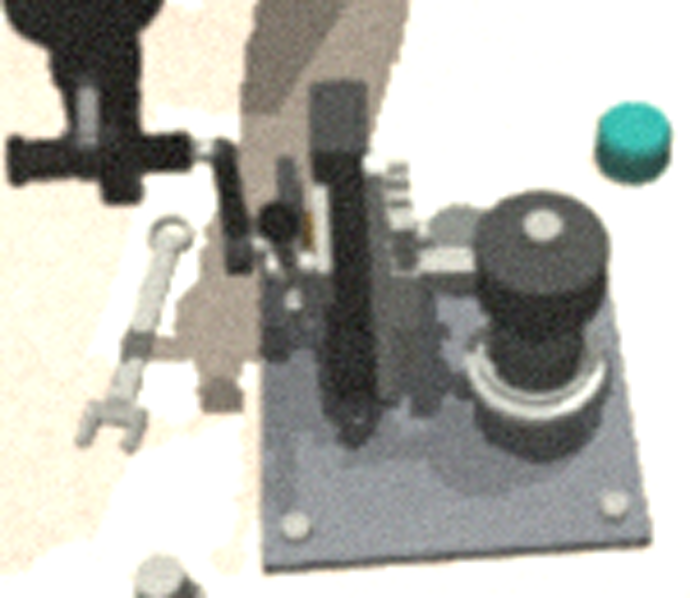

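{"method": "servo_tool", "body": {"deltas": [2.6,0.3,-0.3,0,0,0,0,2.6,0.3,-0.4,0,0,0,0]}}

```text
t: 16.0
tool_pos: [618.9, -28.4, 225.8]
tool_rot: [-0.0, 0.666, 0.746, -0.0]
ft_force: [6.1, 0.3, -0.4]
grip_width: 20.6
```

{"method": "servo_tool", "body": {"deltas": [2.6,0.3,-0.5,0,0,0,0,2.6,0.3,-0.5,0,0,0,0]}}

```text
t: 16.25
tool_pos: [624.1, -27.8, 224.7]
tool_rot: [-0.0, 0.666, 0.746, -0.0]
ft_force: [5.9, 1.0, -0.6]
grip_width: 20.9
```

```bash
python3 st.py
```

```text
t 16.25 [624.09 -27.8  224.72] q -1.222 R 88.19 F [ 5.88  1.05 -0.57] Ft(wind+) -5.94 Frad 0.76 w 20.932600548424574
```

{"method": "servo_tool", "body": {"deltas": [2.6,0.3,-0.6,0,0,0,0,2.6,0.3,-0.7,0,0,0,0]}}

```text
t: 16.5
tool_pos: [629.2, -27.2, 223.3]
tool_rot: [-0.0, 0.666, 0.746, -0.0]
ft_force: [5.1, -0.2, -0.0]
grip_width: 20.8
```

{"method": "servo_tool", "body": {"deltas": [2.6,0.3,-0.8,0,0,0,0,2.6,0.3,-0.8,0,0,0,0]}}

```text
t: 16.75
tool_pos: [633.3, -26.8, 222.0]
tool_rot: [-0.001, 0.666, 0.746, -0.001]
ft_force: [1.3, -0.1, 1.7]
grip_width: 20.5
```

```bash
python3 st.py;  python3 - <<'E'
from h import *
p,d=snapshot('scene');cv2.imwrite('pics/s8.png',cv2.resize(cv2.convertScaleAbs(p[190:255,240:315,::-1],alpha=2),(690,598),interpolation=cv2.INTER_CUBIC))
E
```

```text
t 16.75 [633.31 -26.76 221.97] q -1.332 R 88.09 F [ 1.3  -0.12  1.69] Ft(wind+) -0.66 Frad 2.02 w 20.494406616174555
```

View pics/s8.png

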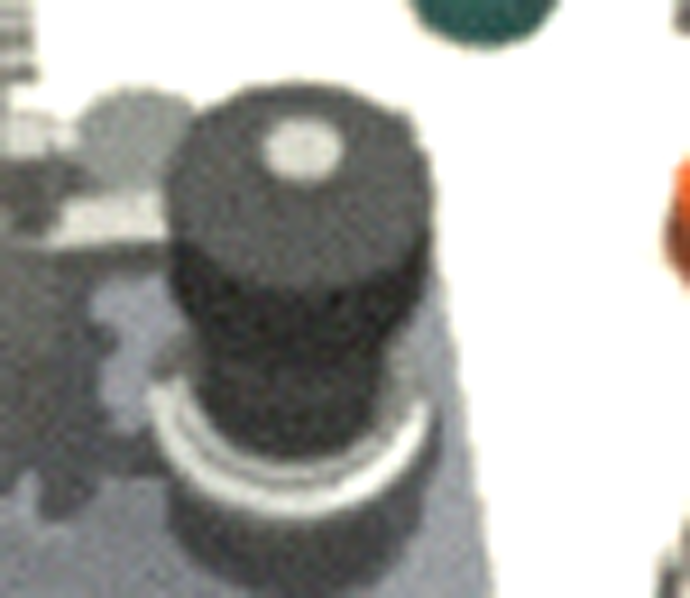

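{"method": "servo_tool", "body": {"deltas": [0,0,0,0,0,0,0,0,0,0,0,0,0,0]}}

```text
t: 17.05
tool_pos: [633.4, -26.7, 222.0]
tool_rot: [-0.001, 0.666, 0.746, -0.001]
ft_force: [0.4, -0.2, -1.0]
grip_width: 20.9
```

```bash
python3 st.py
```

```text
t 17.05 [633.36 -26.68 222.04] q -1.333 R 88.18 F [ 0.41 -0.17 -1.02] Ft(wind+) -0.7 Frad -0.83 w 20.90813899693176
```

{"method": "servo_tool", "body": {"deltas": [0,0,0,0,0,0,0.35,0,0,0,0,0,0,0.5,0,0,0,0,0,0,0.7,0,0,0,0,0,0,0.8,0,0,0,0,0,0,0.8]}}

```text
t: 17.68
tool_pos: [634.4, -26.7, 222.6]
tool_rot: [-0.0, 0.666, 0.746, -0.0]
ft_force: [-0.1, -0.6, 0.3]
grip_width: 68.5
```

{"method": "servo_tool", "body": {"deltas": [0,0,10,0,0,0,0.8,0,0,20,0,0,0,0.8,0,0,30,0,0,0,0.8,0,0,30,0,0,0,0.8,0,0,30,0,0,0,0.8,-30,0,10,0,0,0,0.8,-30,0,0,0,0,0,0.8,0,0,0,0,0,0,0.8,0,0,0,0,0,0,0.8]}}

```text
t: 18.8
tool_pos: [574.9, -26.7, 353.3]
tool_rot: [0.001, 0.666, 0.746, 0.001]
ft_force: [-0.3, -0.6, -0.1]
grip_width: 68.3
```

Run:
```python
from h import *
s=state();print(s['t'],s['tool_pos'],s['ft_force'],s['grip_width'])
p,d=snapshot('scene');cv2.imwrite('pics/s9.png',cv2.resize(cv2.convertScaleAbs(p[155:285,155:305,::-1],alpha=2),(690,598),interpolation=cv2.INTER_CUBIC))
p,d=snapshot('wrist');cv2.imwrite('pics/w9.png',cv2.resize(cv2.convertScaleAbs(p[:,:,::-1],alpha=1.6),(800,600)))
```

```text
18.8 [574.90849226 -26.69810726 353.26906439] [-0.34142957 -0.60794068 -0.10101514] 68.34287270059795
```

View pics/s9.png

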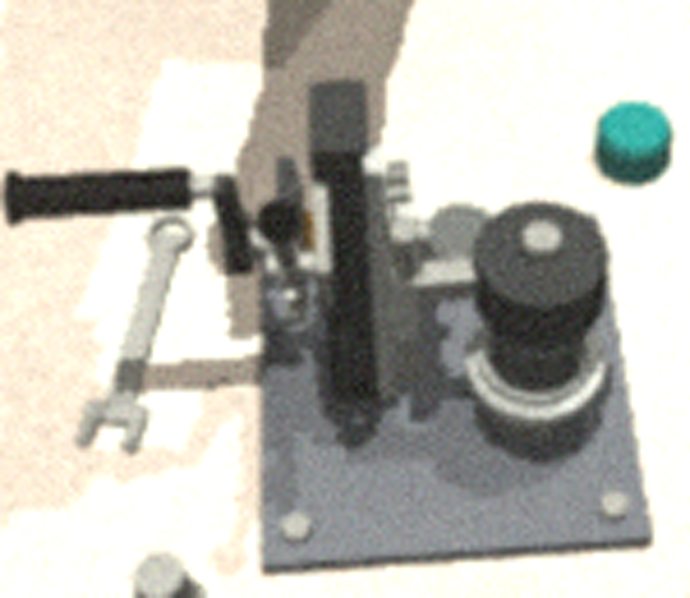

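View pics/w9.png

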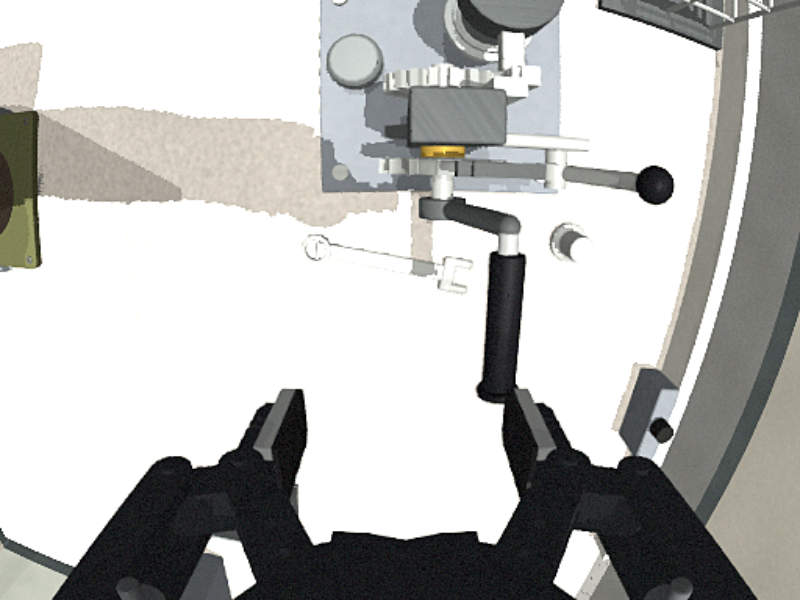

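The crank stayed at its landing angle after release. The handle is at wrist pixel (505,325). The weight sits on the cap, at (540,270) in the scene crop. The lever knob at wrist pixel (654,185) is still thrown, and the gripper is clear of everything.

```bash
python3 -c "
from station import *
print(close_job())"
```

```text
the job is handed in; nothing more can be done
None
```

The job is handed in with the weight resting on the cap, the lever thrown and the gripper clear. No verdict was reported.

- **Lever:** I pushed it over until the force rose to about 8 N at its stop.
- **Winding up and pawl:** I gripped the handle and wound it up about 0.25 rad. On the way back the full 5 N load stayed on the hand past the tooth's rest position, so I judged the pawl clear. I never saw the pawl itself clearly.
- **Lowering:** I let the crank back over about 5.5 s, at no more than about 0.5 rad/s.
- **Landing:** At about -1.33 rad the pull on the handle fell from about 5 N to 0.7 N. I held there 0.3 s and then let go. From that I estimate the cap carries about 10 to 12 N, but I have no direct measurement of it.

**Last checks:** The final pictures show the crank still at its landing angle, the weight on the cap in its nest and the lever thrown. The spanner, bush and spare cap appear undisturbed. I did not measure the cap's position against where it started, nor take a final picture showing all the other things on the table.

**Disagreement:** The top and wrist cameras differed by about 4 to 8 mm on where the hoist stands. I settled it by feel when gripping the handle.

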